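# Slide the calibration weights home into their graded wells

## Task

The ink scale has been checked, so put its two brass weights away: slide each across the wooden weight block, without lifting it off the wood, and let it drop fully into the well of the graded row that matches its diameter (the snug one, not a looser one). Leave the tape roll and the red ink jar where they are.

Things in the scene. Friction and masses are not known exactly. Their poses are not given: they have to be found in the camera images.
- weight_block: fixed light-wood block, 200 mm (its x) by 300 mm (its y) by 20 mm high; origin at the centre of its underside, x away from the robot at yaw 0, y to the left. The front is bare and flat; 60 mm beyond the centre in +x, four wells stand in a row along y, 66 mm apart, growing in diameter towards +y.
- well_a (a point): centre of the mouth (level with the block's top face) of the smallest, rightmost (-y end) round well of the block: 34 mm across, 10 mm deep, open at the top, green floor. Too small for either weight.
- well_b (a point): centre of the mouth (level with the block's top face) of the second smallest round well of the block: 42 mm across, 10 mm deep, open at the top, green floor. It fits the small weight with 2 mm all round.
- well_c (a point): centre of the mouth (level with the block's top face) of the second largest round well of the block: 50 mm across, 10 mm deep, open at the top, green floor. It fits the large weight with 2 mm all round.
- well_d (a point): centre of the mouth (level with the block's top face) of the largest, leftmost (+y end) round well of the block: 58 mm across, 10 mm deep, open at the top, green floor. Too loose for either weight.
- small_weight_center (a point): the smaller of two loose brass weights: a disc 38 mm across and 14 mm thick with a knob on top (16 mm across, on a 9 mm stem; 31 mm high in all), 0.15 kg (x 0.8 to 1.25). This point: the disc's centre, on its axis, 7 mm above its underside; z up. Stands upright on the block's bare front part, left or right of the other weight. Slides readily; seated, its disc stands 4 mm proud of the block's top.
- large_weight_center (a point): the larger of two loose brass weights: a disc 46 mm across and 14 mm thick with a knob on top (16 mm across, on a 9 mm stem; 31 mm high in all), 0.22 kg (x 0.8 to 1.25). This point: the disc's centre, on its axis, 7 mm above its underside; z up. Stands upright on the block's bare front part, left or right of the other weight. Slides readily; seated, its disc stands 4 mm proud of the block's top.
- tape_roll: loose roll of pale tape lying flat on the table to the right of the block, 72 mm across, 18 mm high; origin at the centre of its underside. Bystander.
- ink_jar_red: loose small ink jar with a red lid standing on the table at the right, 67 mm across, 62 mm high; origin at the centre of its underside. Bystander.
Not all that is in view belongs to the job. Leave any blue or pink look-alike of the part that bears large_weight_center alone.

How it is judged:
At the end, for the whole second after the job is handed in: Small weight in the 42 mm well, large weight in the 50 mm well: each within 5 mm of the well's centre, upright within 0.1 rad, disc centre at least 1 mm below the block's top (3 mm when fully down); tape roll and red jar within 30 mm of where they stood (horizontal distance between small_weight_center and well_b below 0.005 m and z of small_weight_center in the frame of well_b below -0.001 m and angle between each of small_weight_center, large_weight_center's own z axis and vertical below 0.1 rad and horizontal distance between large_weight_center and well_c below 0.005 m and z of large_weight_center in the frame of well_c below -0.001 m and distance of each of tape_roll, ink_jar_red from where it was at the start of the episode below 0.03 m); the robot touches nothing.
It fails at once if the small weight is lifted more than 12 mm off the block's top face (z of small_weight_center in the frame of weight_block above 0.039 m).
It fails at once if the large weight is lifted more than 12 mm off the block's top face (z of large_weight_center in the frame of weight_block above 0.039 m).
It fails at once if the tape roll is shifted by more than 30 mm (distance of tape_roll from where it was at the start of the episode above 0.03 m).
It fails at once if the red ink jar is shifted by more than 30 mm (distance of ink_jar_red from where it was at the start of the episode above 0.03 m).
It also fails if it takes over 48 s, if anything falls off the work surface, if the arm or the gripper's body presses on something with over 40 N, if the wrist force passes 120 N, or if a joint passes its speed limit or range.

## Robot

A 6-joint arm with a two-finger parallel gripper is mounted at the origin on a cart in front of the work surface, level with it; the furniture and walls round the work are solid. World frame = base frame: x ahead of the robot, y to its left, z up, the work surface at z = 0. Lengths are in m, angles in rad, forces in N, time in s.
With the tool pointing down it reaches from about 0.3 to 0.75 m from the base axis. Payload 8.5 kg.
Tool frame: the origin (TCP) lies midway between the tips of the shut fingers; the grasp point (between the pads) lies 19 mm behind it; z points along the fingers, y is the line along which they close (so a half turn about z gives the same grasp; the last joint's range is limited). The gripper opens to 88 mm and grips with 3 to 60 N. Pads are 18 mm wide; open, the fingers measure 123 mm over their backs; the gripper's body (75 mm by 187 mm) begins 45 mm behind the grasp point.
Start: joints at [0.932, 0.381, 1.297, -0, 1.464, -0.215], TCP at [0.226, 0.501, 0.239] pointing down, gripper open.
Joint ranges: [-3.11, 3.11], [-0.89, 2.33], [0.22, 2.48], [-1.42, 4.56], [0.17, 2.85], [-2.88, 2.88]. Speed limits (rad/s): [2.39, 2.39, 3.14, 3.14, 3.14, 3.14].

## Interface

Orientations are given as a unit quaternion [x, y, z, w].
In Python, from bench import bot gives the robot as it stands.
- The arm moves only by the tool send_rows, never from a script. Its arguments are lists of equal length, an entry for each row: "xyz": the shift along the tool's x, y, z in cm, a list of three; "turn": the turn about the tool's z in degrees; "hand": the opening, from -1 (shut) to 1 (fully open), so that 0 is half open. A call has 1 to 20 rows; each row is the pose to reach, as a shift and turn from the pose commanded when the call began, along the tool's axes at that moment; what a row does not reach only later rows make up. A row lasts 1/12 s, in which the tool goes at most 41.7 mm and 7.16 degrees, less where a joint would pass 70% of its speed; a pose out of reach is approached as far as the arm can. A call with a gripper value outside its range is refused whole. The fingers move at their own pace and stop on an object; the grip force is fixed at half the most. Time passes only in rows, so rows that repeat a pose let the fingers close. It gives the time, the measured TCP pose, the force, the opening and the grip force at its end, in the units of the state.
- bot.observe(): the state, without advancing time (a new reading comes with each control period).
- bot.capture(name): name is "scene" or "top" or "wrist"; returns a dict with "image" (400x640x3 uint8, blue, green, red), "fx", "fy", "cx", "cy" (pixels), "rvec" (rotation vector, rad) and "tvec" (3), from world to camera coordinates, as OpenCV has them. Camera axes: x right, y down, z forward; pixel columns grow to the right and rows downward; lengths in m; the calibration is good to about 2 mm. The wrist camera is an equidistant fisheye: a pixel r from the principal point sees the ray r / f radians off the axis. A picture is of the moment at which its call begins. There is no depth.
- bot.close_job(): hands the job in; it is judged then, once.
The state is a dict: "time_s": time; "joints": joint angles; "dq": joint speeds; "tau": joint torques, N m; "tool_pos": TCP position; "tcp_rot": TCP orientation; "force": force on the tool from outside, world axes, zero at the start; "ft_torque": the same for the moment, N m; "width": opening from 0.0 (shut) to 1.0 (fully open); "finger_force": force on a finger pad.
Only numpy, scipy, OpenCV 4.12 (cv2) and the standard library are available. Lean on these libraries where they do the work, as an engineer would, in place of code of your own. Each camera call takes 0.05 s, during which the arm holds its last target. There are 200 camera calls.

## Working session

There is one attempt and no reset: what is moved stays moved. The work goes in short steps, Python scripts to look and compute and a tool call to move; the robot and the scene stay as the last step left them, time stands still between calls to the robot, and variables do not carry over. Pictures are saved under pics/ and viewed, at most 10 in all, crops included, and the job is handed in when it is done.

Besides the shell and the picture viewer there is one more tool, called by a JSON object that holds its "name" and its "arguments". send_rows: Moves the arm, as the interface text tells. Its arguments: {"type":"object","properties":{"xyz":{"type":"array"},"turn":{"type":"array"},"hand":{"type":"array"}},"required":["xyz","turn","hand"]}

```bash
mkdir -p pics; cat > h.py <<'E'
import numpy as np, cv2
from bench import bot
def cam(n):
    c=bot.capture(n); c['R']=cv2.Rodrigues(np.array(c['rvec'],float))[0]; c['t']=np.array(c['tvec'],float).ravel(); c['n']=n; return c
def ray(c,u,v):
    x=(u-c['cx'])/c['fx']; y=(v-c['cy'])/c['fy']
    if c['n']=='wrist':
        r=np.hypot(x,y); s=np.sin(r)/r if r>1e-9 else 1; d=np.array([x*s,y*s,np.cos(r)])
    else: d=np.array([x,y,1.])
    return -c['R'].T@c['t'], c['R'].T@(d/np.linalg.norm(d))
def plane(c,u,v,z):
    o,d=ray(c,u,v); return o+d*(z-o[2])/d[2]
def tri(a,b):
    # closest point of two rays
    A=np.zeros((3,3));q=np.zeros(3)
    for o,d in(a,b):
        P=np.eye(3)-np.outer(d,d);A+=P;q+=P@o
    p=np.linalg.solve(A,q); return p,[np.linalg.norm((np.eye(3)-np.outer(d,d))@(p-o)) for o,d in(a,b)]
E
python3 - <<'E'
from h import *
for n in("scene","top"):
    c=cam(n); cv2.imwrite(f'pics/{n}0.png',c['image']); print(n,c['fx'],-c['R'].T@c['t'],c['R'][2])
s=bot.observe(); print(s['time_s'],s['tool_pos'],s['tcp_rot'],s['force'])
E
```

```text
scene 410.63029447945297 [-0.24945258 -0.61243394  0.50123338] [ 0.75603984  0.47596751 -0.44928687]
top 419.16641059018315 [ 0.36276926 -0.12207807  1.02212922] [ 0.17684847  0.02091328 -0.98401588]
0.1 [0.2260289  0.50114275 0.23822827] [ 2.10326169e-01  9.77631064e-01 -5.76716082e-04 -2.69710929e-04] [-0.16510078 -0.24817321 -0.38615493]
```

View pics/scene0.png

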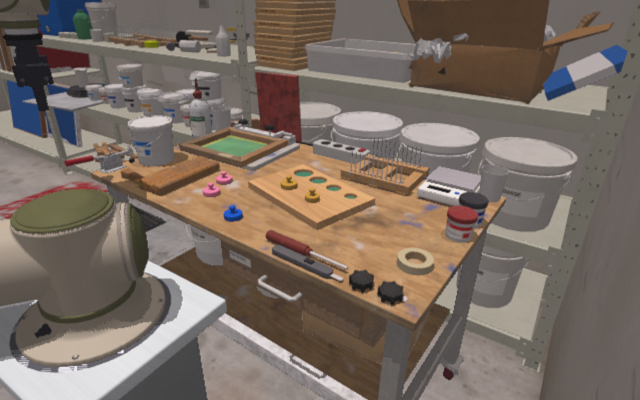

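View pics/top0.png

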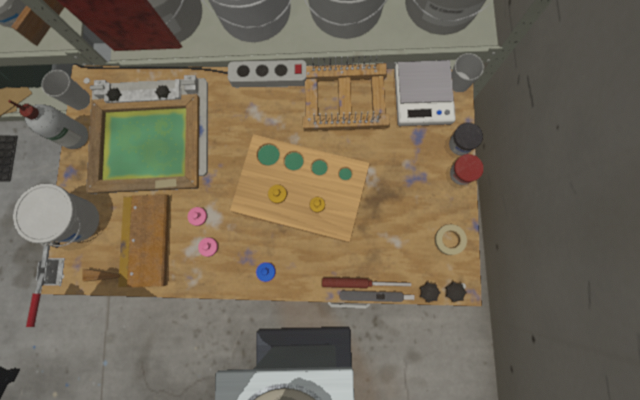

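The top view shows the block (about 232–370, 137–240) with green wells d, c, b, a at about (268,154), (293,160), (319,167) and (345,173). The large weight is at (278,193) and the small one at (318,204). Blue and pink look-alikes stand on the table, to be left alone. The scene view shows the same layout, with the weights at about (289,183) and (312,196).

```bash
python3 - <<'E'
from h import *
def blobs(m,amin=25):
    n,l,s,c=cv2.connectedComponentsWithStats(m.astype(np.uint8)); return [(c[i].round(1),s[i,4],s[i,:4]) for i in range(1,n) if s[i,4]>=amin]
C={n:cam(n) for n in("top","scene")}
G={};B={}
for n,r in(("top",(225,130,375,245)),("scene",(245,160,378,225))):
    im=C[n]['image']; h=cv2.cvtColor(im,cv2.COLOR_BGR2HSV); m=np.zeros(im.shape[:2],bool); m[r[1]:r[3],r[0]:r[2]]=1
    H,S,V=[h[...,i].astype(int) for i in range(3)]
    g=m&(H>50)&(H<100)&(S>80); b=m&(S>185)&(H>15)&(H<32)
    G[n]=blobs(g);B[n]=blobs(b)
    print(n,'G',G[n],'\nB',B[n]); 
    for p in ((278,193),(318,204),(300,205)) if n=='top' else ((289,183),(312,196),(300,210)): print(p,h[p[1],p[0]])
c=C['top']
for p,a,_ in G['top']: print('well z.01',plane(c,*p,.010).round(4), a)
for p,a,_ in B['top']: print('wt z.034',plane(c,*p,.034).round(4), a)
for k,s in (('G',G),('B',B)):
    if len(s['top'])==len(s['scene']):
        for a,b in zip(sorted(s['top'],key=lambda t:t[0][0]),sorted(s['scene'],key=lambda t:t[0][0])):
            print(k,tri(ray(c,*a[0]),ray(C['scene'],*b[0])))
E
```

```text
top G [(array([268.1, 154.7]), np.int32(301), array([258, 146,  21,  19], dtype=int32)), (array([293.5, 160.9]), np.int32(216), array([286, 153,  17,  17], dtype=int32)), (array([319. , 167.2]), np.int32(143), array([313, 161,  14,  13], dtype=int32)), (array([344.9, 173.7]), np.int32(91), array([340, 169,  11,  10], dtype=int32))] 
B [(array([278.3, 197.5]), np.int32(44), array([270, 191,  16,  11], dtype=int32)), (array([321.3, 204.4]), np.int32(29), array([319, 199,   5,  12], dtype=int32))]
(278, 193) [ 21 183 148]
(318, 204) [ 22 185 171]
(300, 205) [ 17 119 167]
scene G [(array([302.9, 173.7]), np.int32(41), array([296, 172,  15,   4], dtype=int32)), (array([317.3, 180.9]), np.int32(27), array([312, 180,  12,   3], dtype=int32))] 
B []
(289, 183) [ 19 174 183]
(312, 196) [ 19 170 184]
(300, 210) [ 14 122 214]
well z.01 [0.6668 0.0333 0.01  ] 301
well z.01 [ 0.6485 -0.0303  0.01  ] 216
well z.01 [ 0.63   -0.0937  0.01  ] 143
well z.01 [ 0.6112 -0.1574  0.01  ] 91
wt z.034 [0.552  0.0055 0.034 ] 44
wt z.034 [ 0.5318 -0.0975  0.034 ] 29
```

{"name": "send_rows", "arguments": {"xyz": [[-52,-36.4,0],[-52,-36.4,0],[-52,-36.4,0],[-52,-36.4,0],[-52,-36.4,0],[-52,-36.4,0],[-52,-36.4,0],[-52,-36.4,0],[-52,-36.4,0],[-52,-36.4,0],[-52,-36.4,0],[-52,-36.4,0],[-52,-36.4,0],[-52,-36.4,0],[-52,-36.4,0],[-52,-36.4,0],[-52,-36.4,0],[-52,-36.4,0],[-52,-36.4,0],[-52,-36.4,0]], "turn": [-8,-8,-8,-8,-8,-8,-8,-8,-8,-8,-8,-8,-8,-8,-8,-8,-8,-8,-8,-8], "hand": [-0.1,-0.1,-0.1,-0.1,-0.1,-0.1,-0.1,-0.1,-0.1,-0.1,-0.1,-0.1,-0.1,-0.1,-0.1,-0.1,-0.1,-0.1,-0.1,-0.1]}}

```text
time_s: 1.87
tool_pos: [0.5499, -0.0428, 0.239]
tcp_rot: [0.141, 0.99, 0.0, 0.0]
force: [1.0, 0.5, 0.0]
width: 0.452
finger_force: 0.0
```

```bash
python3 - <<'E'
from h import *
c=cam('wrist'); cv2.imwrite('pics/w1.png',c['image']); np.save('w1.npy',c,allow_pickle=True)
s=bot.observe(); print(s['time_s'],s['tool_pos'],s['tcp_rot'],s['width'],-c['R'].T@c['t'],c['R'][2],c['fx'])
E
```

```text
1.9167 [ 0.54994407 -0.04288649  0.2391111 ] [1.40744389e-01 9.90045960e-01 4.67067960e-05 1.09234525e-04] 0.44999262541599233 [ 0.47368569 -0.02093912  0.38506576] [ 0.29106461 -0.0843642  -0.95297643] 309.70691628693146
```

View pics/w1.png

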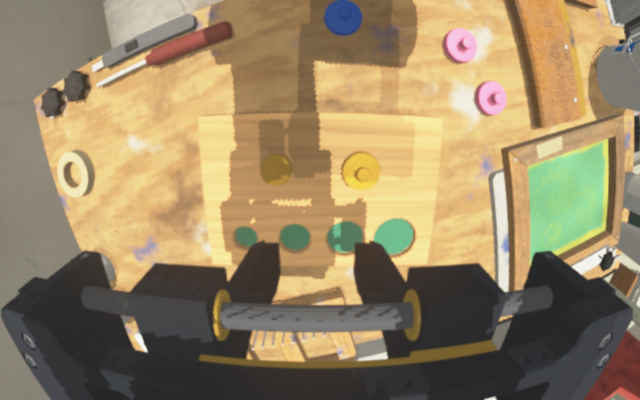

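The wrist view shows the small weight at about (276,169) and the large at (361,171). The wells are at (246,236), (295,237), (345,237, partly behind a finger) and (394,237). Next is a second wrist view from further back.

{"name": "send_rows", "arguments": {"xyz": [[3,0,0],[6,0,0],[6,0,0],[6,0,0]], "turn": [0,0,0,0], "hand": [-0.1,-0.1,-0.1,-0.1]}}

```text
time_s: 2.25
tool_pos: [0.492, -0.0264, 0.2395]
tcp_rot: [0.141, 0.99, -0.0, 0.001]
force: [0.1, 0.0, -0.3]
width: 0.45
finger_force: 0.0
```

```bash
cat > m.py <<'E'
from h import *
def fit(c,sel,z,win=None):
    """contours of mask -> list of (pixel, circle centre/diam on plane z)"""
    out=[]
    for k in cv2.findContours(sel.astype(np.uint8),cv2.RETR_EXTERNAL,cv2.CHAIN_APPROX_NONE)[0]:
        if cv2.contourArea(k)<80: continue
        M=cv2.moments(k); px=np.array([M['m10'],M['m01']])/M['m00']
        P=np.array([plane(c,u,v,z)[:2] for u,v in cv2.convexHull(k)[:,0]])
        (x,y),r=cv2.minEnclosingCircle((P*1000).astype(np.float32)); out.append((px.round(1),np.round([x,y,2*r],1)))
    return sorted(out,key=lambda t:t[0][0])
def masks(c,y0=105,y1=345):
    h=cv2.cvtColor(c['image'],cv2.COLOR_BGR2HSV); H,S,V=[h[...,i].astype(int) for i in range(3)]
    r=np.zeros(H.shape,bool); r[y0:y1,195:450]=1
    o=lambda m:cv2.morphologyEx(m.astype(np.uint8),cv2.MORPH_OPEN,np.ones((3,3)))
    return o(r&(H>55)&(H<95)&(S>70)), o(r&(H>=20)&(H<34)&(S>165)&(V>50)), h
E
python3 - <<'E'
from m import *
a=np.load('w1.npy',allow_pickle=True).item(); b=cam('wrist'); np.save('w2.npy',b,allow_pickle=True)
L=[]
for c in(a,b):
    g,w,h=masks(c)
    print('wells'); G=fit(c,g,.020); [print(*t) for t in G]
    print('wts'); W=fit(c,w,.034); [print(*t) for t in W]; L.append((G,W))
    v=c['image'].copy(); v[g>0]=(255,0,255); v[w>0]=(255,0,0)
    T=v[90:340,190:450]; L[-1]+=(T,)
cv2.imwrite('pics/w2.png',cv2.resize(np.hstack([L[0][2],L[1][2]]),None,fx=1.5,fy=1.5))
for k in(0,1):
    if len(L[0][k])==len(L[1][k]):
        for p,q in zip(L[0][k],L[1][k]): print(k,tri(ray(a,*p[0]),ray(b,*q[0])))
E
```

```text
wells
[246.5 236.4] [ 607.1 -155.7   23.9]
[294.6 236.5] [624.7 -94.6  34.5]
[343.9 236.3] [642.8 -32.4  41.7]
[393.8 235.2] [660.3  30.4  51.1]
wts
[360.8 170. ] [560.4   7.6  43.4]
wells
[296.2 275.5] [624.1 -94.1  33.8]
[341.8 275.4] [641.8 -32.7  42.4]
[401.1 267.9] [655.7  45.5  35.4]
wts
[277.6 217.1] [530.4 -87.5  35.5]
[352.6 216. ] [557.7   6.8  41.9]
```

View pics/w2.png

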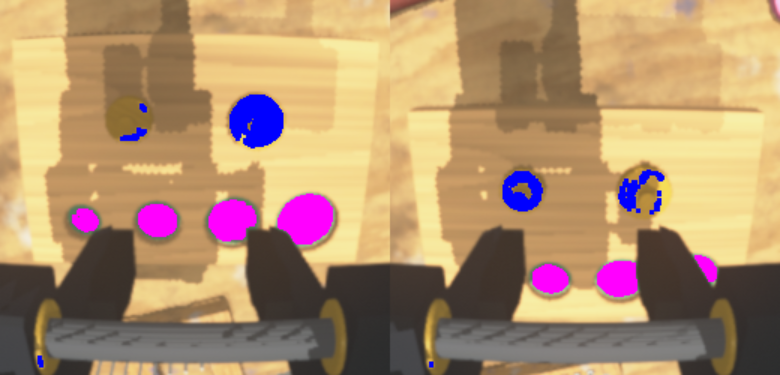

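```bash
python3 - <<'E'
from m import *
a,b=[np.load(f'w{i}.npy',allow_pickle=True).item() for i in(1,2)]
R={}
for i,c,ws in((0,a,((276,169),(361,171))),(1,b,((277,217),(353,216)))):
    h=cv2.cvtColor(c['image'],cv2.COLOR_BGR2HSV).astype(int)
    for j,(u,v) in enumerate(ws):
        s=h[v-28:v+28,u-28:u+28]; 
        bg=np.median(s[:8].reshape(-1,3),0); print(i,j,'bg',bg,'disc',h[v-4,u-11],h[v-4,u+11],h[v+12,u])
        m=np.zeros(h.shape[:2],np.uint8); m[v-28:v+28,u-28:u+28]=(s[...,1]>150)&(s[...,0]>=18)
        m=cv2.morphologyEx(cv2.morphologyEx(m,cv2.MORPH_OPEN,np.ones((3,3))),cv2.MORPH_CLOSE,np.ones((7,7)))
        f=fit(c,m,.034); [print('  ',*t) for t in f]; R[i,j]=f
for j in(0,1):
    p=[max(R[i,j],key=lambda t:t[1][2])[0] for i in(0,1)]; print(j,tri(ray(a,*p[0]),ray(b,*p[1])))
print('well b floor',tri(ray(a,294.6,236.5),ray(b,296.2,275.5)))
for p in((246.5,236.4),(294.6,236.5),(343.9,236.3),(393.8,235.2)): print(plane(a,*p,.01).round(4))
E
```

```text
0 0 bg [ 16. 121. 141.] disc [ 20 162 140] [ 20 162 143] [ 20 170 177]
   [275.7 169.5] [531.7 -87.2  37.3]
0 1 bg [ 19. 117. 237.] disc [ 22 174 235] [ 22 174 234] [ 24 169 243]
   [360.5 170.4] [560.4   7.6  45.1]
1 0 bg [ 16. 123. 182.] disc [ 20 168 184] [ 20 170 183] [ 20 169 180]
   [277.8 216.9] [530.2 -87.8  38.9]
1 1 bg [ 25.  93. 247.] disc [ 18 146 148] [ 20 169 186] [ 20 169 184]
   [358.8 217.6] [559.5   7.9  46.9]
0 (array([ 0.53225099, -0.0882245 ,  0.02864658]), [np.float64(9.060804883944209e-05), np.float64(9.060804883946743e-05)])
1 (array([0.5613667 , 0.00782212, 0.02827718]), [np.float64(1.4505866269420325e-05), np.float64(1.4505866269335242e-05)])
well b floor (array([ 0.62515776, -0.09467461,  0.01778326]), [np.float64(3.1270162446045273e-05), np.float64(3.1270162446096224e-05)])
[ 0.6108 -0.1592  0.01  ]
[ 0.6284 -0.0962  0.01  ]
[ 0.6464 -0.0332  0.01  ]
[0.6648 0.0324 0.01  ]
```

Heights agree with the text (disc centroid about 28 mm above the table). Going for the small weight's knob.

{"name": "send_rows", "arguments": {"xyz": [[-5.4,-4.8,0],[-5.4,-4.8,4],[-5.4,-4.8,8],[-5.4,-4.8,12],[-5.4,-4.8,15],[-5.4,-4.8,17],[-5.4,-4.8,18.5],[-5.4,-4.8,20.1],[-5.4,-4.8,20.1],[-5.4,-4.8,20.1],[-5.4,-4.8,20.1]], "turn": [0,0,0,0,0,0,0,0,0,0,0], "hand": [-0.1,-0.1,-0.1,-0.1,-0.1,-0.1,-0.1,-0.1,-0.1,-0.1,-0.1]}}

```text
time_s: 3.22
tool_pos: [0.5321, -0.0889, 0.0385]
tcp_rot: [0.142, 0.99, -0.0, 0.001]
force: [-0.3, -0.4, 0.1]
width: 0.454
finger_force: 0.0
```

```bash
python3 - <<'E'
from h import *
c=cam('wrist'); cv2.imwrite('pics/w3.png',c['image'])
s=bot.observe(); print(s['tool_pos'],s['force'],s['width'])
E
```

```text
[ 0.53210759 -0.08892022  0.03871151] [ 0.11160378  1.3238539  -0.22784195] 0.4494569767033438
```

View pics/w3.png

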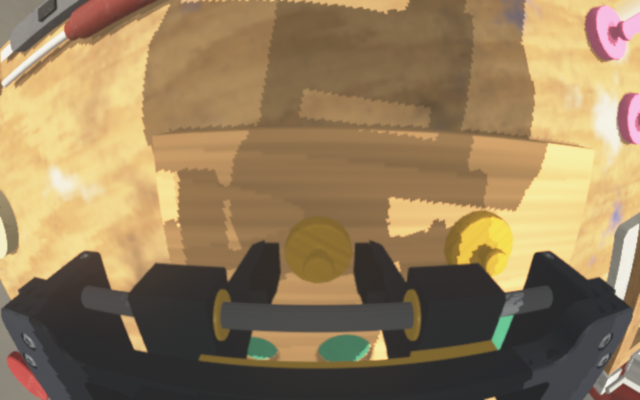

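The knob sits at about (318,265), midway between the fingers (279 and 355), so the grasp is centred. Closing.

{"name": "send_rows", "arguments": {"xyz": [[0,0,0],[0,0,0],[0,0,0],[0,0,0],[0,0,0],[0,0,0],[0,0,0],[0,0,0]], "turn": [0,0,0,0,0,0,0,0], "hand": [-1,-1,-1,-1,-1,-1,-1,-1]}}

```text
time_s: 3.93
tool_pos: [0.5314, -0.0887, 0.038]
tcp_rot: [0.142, 0.99, 0.0, 0.0]
force: [0.1, 1.0, 3.9]
width: 0.155
finger_force: 30.0
```

{"name": "send_rows", "arguments": {"xyz": [[-0.5,0.2,0],[-1.5,0.6,0],[-2.5,1,0],[-3.5,1.4,0],[-4.5,1.8,0],[-5,2.1,0],[-5,2.1,0]], "turn": [0,0,0,0,0,0,0], "hand": [-1,-1,-1,-1,-1,-1,-1]}}

```text
time_s: 4.52
tool_pos: [0.5858, -0.0827, 0.0392]
tcp_rot: [0.141, 0.99, -0.0, 0.001]
force: [-3.7, 1.7, 12.2]
width: 0.153
finger_force: 30.3
```

```bash
python3 - <<'E'
from h import *
c=cam('wrist'); t=cam('top'); np.save('w4.npy',c,allow_pickle=True)
cv2.imwrite('pics/w4.png',np.hstack([cv2.resize(c['image'][180:390,180:480],None,fx=1.3,fy=1.3),cv2.resize(t['image'][130:245,225:375],(390,273))]))
s=bot.observe(); print(s['tool_pos'],s['force'],s['width'])
E
```

```text
[ 0.5853109  -0.08251973  0.03896443] [-3.38643616  1.59375359 12.61052939] 0.15240070636441125
```

View pics/w4.png

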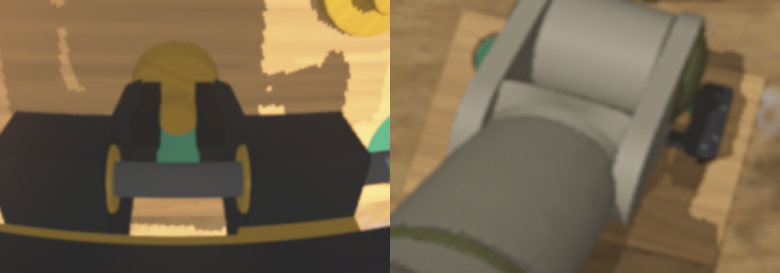

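The wrist crop shows the small weight's disc just entering well b's green floor, centred between the fingers; the top view is blocked by the arm. Continuing.

{"name": "send_rows", "arguments": {"xyz": [[-1,0,0],[-2,0,0],[-3,0,0],[-3.5,0,0],[-4,0,0],[-4.3,0,0],[-4.5,0,0],[-4.5,0,0.1],[-4.5,0,0.2]], "turn": [0,0,0,0,0,0,0,0,0], "hand": [-1,-1,-1,-1,-1,-1,-1,-1,-1]}}

```text
time_s: 5.37
tool_pos: [0.6281, -0.0951, 0.0352]
tcp_rot: [0.142, 0.99, 0.0, -0.0]
force: [-0.3, 0.6, -1.2]
width: 0.152
finger_force: 32.9
```

Force has vanished and z fell: it is entering the well. Lowering.

{"name": "send_rows", "arguments": {"xyz": [[0,0,0.1],[0,0,0.2],[0,0,0.3],[0,0,0.4],[0,0,0.5],[0,0,0.5]], "turn": [0,0,0,0,0,0], "hand": [-1,-1,-1,-1,-1,-1]}}

```text
time_s: 5.87
tool_pos: [0.6294, -0.0956, 0.0319]
tcp_rot: [0.142, 0.99, -0.0, 0.002]
force: [1.8, -0.3, 5.4]
width: 0.154
finger_force: 32.6
```

{"name": "send_rows", "arguments": {"xyz": [[0,0,-0.1],[0,0,-0.1],[0,0,-0.1],[0,0,-0.1],[0,0,-0.1],[0,0,-3],[0,0,-7],[0,0,-11],[3,0,-15],[6,0,-19],[6,0,-20],[6,0,-20]], "turn": [0,0,0,0,0,0,0,0,0,0,0,0], "hand": [-0.1,-0.1,-0.1,-0.1,-0.1,-0.1,-0.1,-0.1,-0.1,-0.1,-0.1,-0.1]}}

```text
time_s: 6.87
tool_pos: [0.5705, -0.078, 0.2363]
tcp_rot: [0.141, 0.99, -0.001, 0.004]
force: [-0.0, -0.3, 0.1]
width: 0.449
finger_force: 0.0
```

```bash
python3 - <<'E'
from m import *
c=cam('wrist'); np.save('w5.npy',c,allow_pickle=True); cv2.imwrite('pics/w5.png',cv2.resize(c['image'][90:340,190:450],None,fx=2,fy=2))
h=cv2.cvtColor(c['image'],cv2.COLOR_BGR2HSV)
m=np.zeros(h.shape[:2],np.uint8); m[105:345,195:450]=((h[...,1]>150)&(h[...,0]>=18)&(h[...,0]<32))[105:345,195:450]
m=cv2.morphologyEx(cv2.morphologyEx(m,cv2.MORPH_OPEN,np.ones((3,3))),cv2.MORPH_CLOSE,np.ones((7,7)))
for z in(.034,.024):print(z);[print(*t) for t in fit(c,m,z)]
print('g .01');[print(*t) for t in fit(c,masks(c)[0],.01)]
s=bot.observe(); print(s['time_s'],s['tool_pos'],s['tcp_rot'])
E
```

```text
0.034
[218.3 312.3] [ 735.4 -274.5   97.2]
[315.6 199.7] [601.4 -88.5  37.2]
[385.6 145.1] [560.7   7.2  45.5]
[414.6 313.7] [814.9  -2.1  97.2]
0.024
[218.3 312.3] [ 742.4 -280.8  100. ]
[315.6 199.7] [604.5 -89.5  38.2]
[385.6 145.1] [562.7   9.1  46.8]
[414.6 313.7] [ 8.242e+02 -6.000e-01  1.000e+02]
g .01
[264.9 214.6] [ 609.6 -159.7   27.2]
[316.1 220.3] [629.9 -96.6  33.9]
[372.2 214.2] [648.  -30.3  43.7]
[416.  214.2] [665.7  31.7  53.4]
6.9167 [ 0.57074678 -0.078243    0.23337186] [ 1.41532684e-01  9.89930456e-01 -4.90784818e-04  2.43947451e-03]
```

View pics/w5.png

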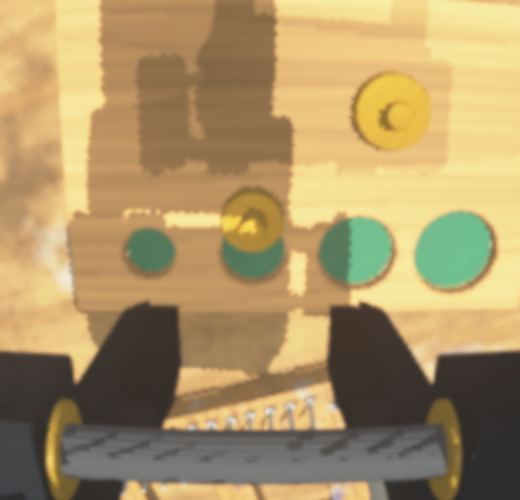

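The weight is still on the near edge, not seated: the crop shows the small disc at (252,220), with the green crescent of well b below it. It slipped in the grip, since the pads sit above the knob. It is flat on the wood, about 29 mm short of the well centre along block x. I'll push its disc from behind with the fingers 24 mm apart as a cradle.

{"name": "send_rows", "arguments": {"xyz": [[0.2,-0.1,4],[0.2,-0.1,8],[0.2,-0.1,12],[0.2,-0.1,15],[0.2,-0.1,17.5],[0.2,-0.1,19.5],[0.2,-0.1,20.7],[0.2,-0.1,20.7],[0.2,-0.1,20.7]], "turn": [0,0,0,0,0,0,0,0,0], "hand": [-0.45,-0.45,-0.45,-0.45,-0.45,-0.45,-0.45,-0.45,-0.45]}}

```text
time_s: 7.67
tool_pos: [0.5679, -0.0786, 0.0218]
tcp_rot: [0.142, 0.99, 0.0, -0.002]
force: [-0.6, 0.8, -0.3]
width: 0.275
finger_force: 0.0
```

{"name": "send_rows", "arguments": {"xyz": [[0,0,-0.1],[-0.5,0,-0.1],[-1.0,0,-0.1],[-1.4,0,-0.1],[-1.8,0,-0.1],[-2.2,0,-0.1],[-2.6,0,-0.1],[-2.9,0,-0.1],[-3.2,0,-0.1],[-3.2,0,-0.1]], "turn": [0,0,0,0,0,0,0,0,0,0], "hand": [-0.45,-0.45,-0.45,-0.45,-0.45,-0.45,-0.45,-0.45,-0.45,-0.45]}}

```text
time_s: 8.5
tool_pos: [0.5999, -0.088, 0.0248]
tcp_rot: [0.142, 0.99, -0.0, 0.0]
force: [0.0, 0.2, 0.1]
width: 0.278
finger_force: 0.1
```

```bash
python3 - <<'E'
from m import *
c=cam('wrist'); cv2.imwrite('pics/w6.png',cv2.resize(c['image'][150:390,170:470],None,fx=2,fy=2))
s=bot.observe(); print(s['time_s'],s['tool_pos'],s['force'],s['width'])
E
```

```text
8.55 [ 0.59949989 -0.08783242  0.02469743] [-0.05573702  0.12662746 -0.46851404] 0.27716004391226573
```

View pics/w6.png

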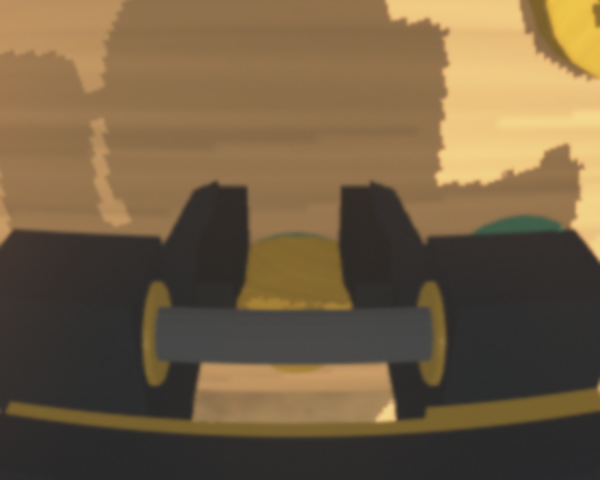

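The crop shows the disc ahead of and between the fingers, with a green sliver at its near rim (295,236), so it is probably dropping into well b. I'll push slightly more, then check from above.

{"name": "send_rows", "arguments": {"xyz": [[-0.3,0,0],[-0.6,0,0],[-0.7,0,0],[-0.7,0,0],[0,0,0],[0,0,-4],[0,0,-8],[0,0,-12],[2,0,-16],[2,0,-20],[2,0,-21],[2,0,-21],[2,0,-21]], "turn": [0,0,0,0,0,0,0,0,0,0,0,0,0], "hand": [-0.45,-0.45,-0.45,-0.45,-0.45,-0.45,-0.45,-0.45,-0.45,-0.45,-0.45,-0.45,-0.45]}}

```text
time_s: 9.63
tool_pos: [0.5796, -0.082, 0.2343]
tcp_rot: [0.142, 0.99, -0.0, -0.0]
force: [-0.4, 0.6, -0.9]
width: 0.275
finger_force: 0.0
```

```bash
cat > look.py <<'E'
import sys
from m import *
c=cam('wrist'); cv2.imwrite(f'pics/{sys.argv[1]}.png',cv2.resize(c['image'][90:340,190:450],None,fx=2,fy=2))
h=cv2.cvtColor(c['image'],cv2.COLOR_BGR2HSV)
m=np.zeros(h.shape[:2],np.uint8); m[105:300,195:450]=((h[...,1]>150)&(h[...,0]>=18)&(h[...,0]<32))[105:300,195:450]
m=cv2.morphologyEx(cv2.morphologyEx(m,cv2.MORPH_OPEN,np.ones((3,3))),cv2.MORPH_CLOSE,np.ones((7,7)))
for z in(.034,.024):print(z);[print(*t) for t in fit(c,m,z)]
print('g .01');[print(*t) for t in fit(c,masks(c)[0],.01)]
s=bot.observe(); print(s['time_s'],s['tool_pos'],s['tcp_rot'])
E
python3 look.py w7
```

```text
0.034
[316.4 210.2] [621.1 -94.2  36.4]
[387.2 138.4] [561.2   7.   45.4]
0.024
[316.4 210.2] [624.5 -95.2  37.4]
[387.2 138.4] [562.9   9.   46.7]
g .01
[265.  209.4] [ 609.  -159.5   27.8]
[371.3 209.4] [647.  -31.1  43.9]
[418.  209.1] [666.   31.8  53.8]
9.6833 [ 0.57933193 -0.08191933  0.23313745] [ 1.41658650e-01  9.89914716e-01  2.61171397e-04 -1.27007547e-03]
```

View pics/w7.png

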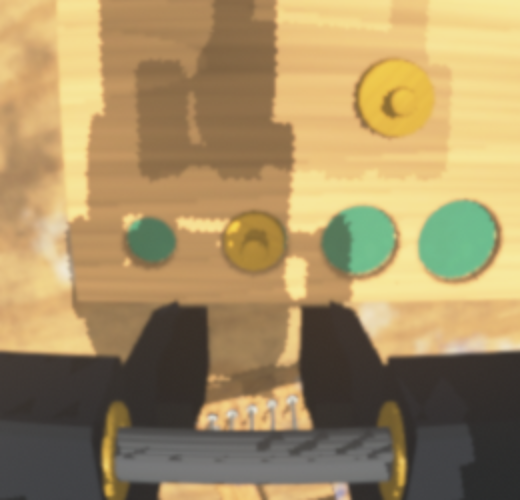

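Well b is filled: the crop shows the small disc at (255,242), in line with the well row and with an even dark ring round it. Now the large weight: fingers behind it, 28 mm apart.

{"name": "send_rows", "arguments": {"xyz": [[3,3,0],[6,6,0],[8,8,0],[8,8,4],[8,8,8],[8,8,12],[8,8,15],[8,8,17.5],[8,8,19.5],[8,8,20.9],[8,8,20.9],[8,8,20.9]], "turn": [0,0,0,0,0,0,0,0,0,0,0,0], "hand": [-0.36,-0.36,-0.36,-0.36,-0.36,-0.36,-0.36,-0.36,-0.36,-0.36,-0.36,-0.36]}}

```text
time_s: 10.68
tool_pos: [0.5243, 0.0173, 0.0237]
tcp_rot: [0.142, 0.99, 0.0, -0.002]
force: [0.8, 0.2, 0.5]
width: 0.321
finger_force: 0.0
```

{"name": "send_rows", "arguments": {"xyz": [[-0.5,0,0],[-1,0,0],[-1.5,-0.1,0],[-2.1,-0.2,0],[-2.7,-0.35,0],[-3.3,-0.5,0],[-3.9,-0.65,0],[-4.5,-0.8,0],[-5.1,-0.95,0],[-5.7,-1.1,0],[-6.3,-1.2,0],[-6.9,-1.2,0],[-7.4,-1.2,0],[-7.9,-1.2,0],[-8.3,-1.2,0],[-8.7,-1.2,0],[-9.1,-1.2,0],[-9.5,-1.2,0],[-9.8,-1.2,0],[-9.8,-1.2,0]], "turn": [0,0,0,0,0,0,0,0,0,0,0,0,0,0,0,0,0,0,0,0], "hand": [-0.36,-0.36,-0.36,-0.36,-0.36,-0.36,-0.36,-0.36,-0.36,-0.36,-0.36,-0.36,-0.36,-0.36,-0.36,-0.36,-0.36,-0.36,-0.36,-0.36]}}

```text
time_s: 12.35
tool_pos: [0.6172, -0.0222, 0.0257]
tcp_rot: [0.142, 0.99, -0.0, 0.001]
force: [-0.2, -0.3, -0.6]
width: 0.323
finger_force: 0.0
```

{"name": "send_rows", "arguments": {"xyz": [[-0.3,0,0],[-0.5,0,0],[-0.5,0,0],[0,0,0],[0,0,-4],[0,0,-8],[0,0,-12],[2,0,-16],[2,-3,-20],[2,-3,-21],[2,-3,-21],[2,-3,-21]], "turn": [0,0,0,0,0,0,0,0,0,0,0,0], "hand": [-0.36,-0.36,-0.36,-0.36,-0.36,-0.36,-0.36,-0.36,-0.36,-0.36,-0.36,-0.36]}}

```text
time_s: 13.35
tool_pos: [0.5885, -0.0451, 0.2362]
tcp_rot: [0.142, 0.99, -0.0, 0.001]
force: [0.2, 0.5, -1.1]
width: 0.32
finger_force: 0.0
```

```bash
python3 look.py w8
```

```text
0.034
[286.2 210.4] [621.  -92.8  36.6]
[340.6 211.1] [640.5 -31.3  45.4]
0.024
[286.2 210.4] [624.1 -94.8  37.6]
[340.6 211.1] [644.2 -31.5  46.7]
g .01
[389.9 209.7] [665.7  31.6  53.4]
13.4 [ 0.58829845 -0.04474787  0.23479472] [ 1.41675804e-01  9.89912890e-01  1.61845842e-04 -6.41424588e-04]
```

View pics/w8.png

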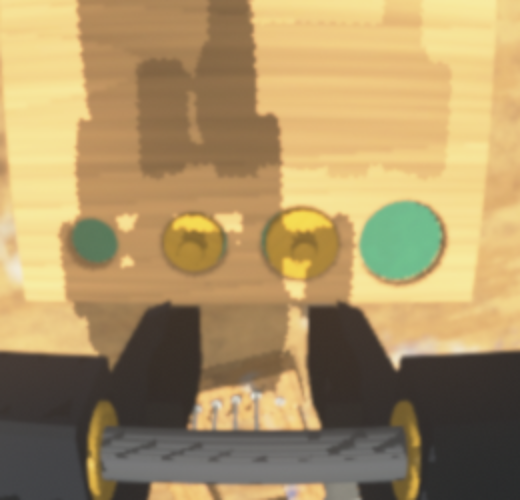

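Both discs appear seated in b (194,243) and c (300,243), with a and d empty. I'll confirm the height from a second wrist position.

{"name": "send_rows", "arguments": {"xyz": [[4,0,0],[8,0,0],[8,0,0],[8,0,0],[8,0,0]], "turn": [0,0,0,0,0], "hand": [-0.1,-0.1,-0.1,-0.1,-0.1]}}

```text
time_s: 13.82
tool_pos: [0.5123, -0.0224, 0.2349]
tcp_rot: [0.141, 0.99, 0.0, -0.0]
force: [0.9, -0.9, 0.9]
width: 0.45
finger_force: 0.0
```

```bash
sed -i 's/105:300/105:335/g' look.py; python3 look.py w9; python3 - <<'E'
from m import *
# well d and weights: rays from the top camera (arm now back) against wrist planes
c=cam('top'); h=cv2.cvtColor(c['image'],cv2.COLOR_BGR2HSV); o,_=ray(c,0,0); print('jar/tape check')
r=(h[...,1]>120)&((h[...,0]<6)|(h[...,0]>172)); r[:130]=0;r[200:]=0;r[:,:440]=0;r[:,495:]=0
print(np.argwhere(r).mean(0)[::-1])
E
```

```text
0.034
[218.9 311.1] [ 669.6 -216.1   86.2]
[289.8 267.4] [618.9 -91.8  36.7]
[338.2 267.6] [637.3 -30.4  45.9]
[413.7 310.9] [748.1  55.7  87.9]
0.024
[218.9 311.1] [ 676.3 -222.3   88.7]
[289.8 267.4] [624.2 -94.4  37.8]
[338.2 267.6] [643.1 -31.3  47.2]
[413.7 310.9] [757.1  57.3  90.5]
g .01
[396.  258.7] [662.7  44.9  39.5]
13.8667 [ 0.5127142  -0.02263455  0.23503621] [ 1.41479951e-01  9.89941075e-01  6.67683761e-05 -2.94617909e-04]
jar/tape check
[468.41157556 167.75884244]
```

Both views agree on the disc positions only near z ≈ 0.024 or lower, so both weights are fully down.

```bash
python3 -c "
from bench import bot
print(bot.close_job())"
```

```text
the job is handed in; nothing more can be done
None
```

I handed the job in with the small weight in the 42 mm well and the large weight in the 50 mm well; two wrist views put both discs fully down, and the arm never went near the tape roll or red jar, though I took no final measurement of either; the hand-in returned no verdict.

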